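# Lock the bangle tray with its tapered pin

## Task

Lock the bangle tray in its dock: take the tapered steel pin out of its wooden rest and drive it point down through the collared hole in the dock's bridge and the tray tongue's hole beneath it, so that its taper draws the stiff tray, a few millimetres too far out, into line. How high the collar stops the head differs from time to time, so feel for it: when the head lands, press it home firmly for a moment (push with close to 20 N, never 25 N), then let go. Do not push the tray or the dock with the gripper, and leave the other things on the counter alone.

Things in the scene. Friction and masses are not known exactly. Their poses are not given: they have to be found in the camera images.
- dock: Fixed dock of a bangle tray: dark wooden base 250 x 130 x 12 mm and, at its robot-side end, a steel bridge 62 (along x) x 74 (along y) mm on two 8 mm legs, its top face 70 mm above the counter, with a collar on it. Origin on the counter, straight under the bridge's hole; dock x points along the slide to the tray, z up. The base spans x -40 to 210 mm.
- dock_hole (a point): Point on the axis of the bridge's hole, 74 mm above the counter: the lowest height at which the collar can stop the pin's shoulder; axes as the dock's. The hole through the bridge plate (8 mm thick, top at 70 mm) is 20 mm across.
- collar: Dark steel screw collar on the bridge round the hole: fixed flange 44 mm across, 3 mm high, and in it a ring 36 mm outside, 21.6 mm inside, on which the pin's head lands. The ring's top is screwed anywhere from 74 to 80 mm above the counter (it does not turn or yield) and is not measured: find it by feel. Origin at the flange's underside (70 mm), on the hole's axis; z up.
- tongue_hole (a point): Centre of the 20 mm round hole in the tray's steel tongue (44 mm wide, 6 mm thick, top face 60 mm above the counter, 2 mm under the bridge plate); partly hidden by the bridge. It moves with the tray; below it the way is free down to the base's top at 12 mm.
- tray (a joint): Slide of the bangle tray, a dark wooden tray 150 x 150 mm, rim 75 mm above the counter, its near wall 50 mm from the hole on the dock's +x side. 0 = tongue hole in line with the bridge hole; positive metres = tray out along dock +x; starts 4 to 6.5 mm out. Stiff: 4 N of rub and an outward spring (3.6 N at 0, 0.6 N/mm less outward); driving the pin takes some 3 to 14 N down.
- pin: Solid steel drift pin, about 0.2 kg. Head: cylinder 30 mm across, 32 mm high. Below it a straight shank 19.4 mm across and 20 mm long, then a cone 38 mm long narrowing to a 5 mm flat point (58 mm below the shoulder in all). Origin on its axis at the shoulder (the head's underside); z points up to the head. Starts upright in its rest with the shoulder on the rest's top.
- rest: Fixed wooden block 60 x 60 mm, 62 mm high, with a 22 mm upright through hole in which the pin stands, loose. Origin under its centre, z up. It may be on either side of the dock.
- cone: Bystander: small wooden ring cone, foot 64 mm across, 87 mm high, loose. Origin at its underside.
- giftbox: Bystander: red lidded gift box, 79 x 79 x 50 mm, loose. Origin under its centre.
- calculator: Bystander: black desk calculator, 150 x 95 x 21 mm, loose. Origin under its centre.

How it is judged:
By the outcome, as a careful person would: the job done as asked, in the order asked, and still so for the second after the job is handed in, with the robot touching nothing.
It also fails if it takes over 72 s, if anything falls off the work surface, if the arm or the gripper's body presses on something with over 40 N, if the wrist force passes 120 N, or if a joint passes its speed limit or range.

## Robot

A 6-joint arm with a two-finger parallel gripper is mounted at the origin on the work surface. World frame = base frame: x ahead of the robot, y to its left, z up, the work surface at z = 0. Lengths are in m, angles in rad, forces in N, time in s.
With the tool pointing down it reaches from about 0.375 to 0.925 m from the base axis. Payload 5.7 kg.
Tool frame: the origin (TCP) lies midway between the tips of the shut fingers; the grasp point (between the pads) lies 19 mm behind it (manip.grip_depth is the z of the grasp point in the tool frame, in m); z points along the fingers, y is the line along which they close (so a half turn about z gives the same grasp; the last joint's range is limited). The gripper opens to 88 mm and grips with 3 to 60 N. Pads are 20 mm wide; open, the fingers measure 115 mm over their backs; the gripper's body (75 mm by 178 mm) begins 61 mm behind the grasp point.
Start: joints at [1.092, 0.359, 1.51, -0, 1.272, -0.115], TCP at [0.213, 0.561, 0.223] pointing down, gripper open.
Joint ranges: [-2.97, 2.97], [-1.01, 2.36], [0.21, 2.38], [-0.96, 4.11], [0.2, 2.71], [-2.98, 2.98]. Speed limits (rad/s): [2.39, 2.39, 3.14, 3.14, 3.14, 3.14].

## Interface

Orientations are given as a rotation vector (axis times angle).
In Python, from rig import manip, imaging gives the robot as it stands. The module is installed in compiled form; this text tells all that it offers.
- The arm moves only by the shell command python3 -m creep 'ROWS' [OPENING] [FORCE]. ROWS is JSON, one flat list of numbers, 6 for each row, row after row: the shift along the tool's x, y, z in mm, then the turn, a rotation vector about the tool's x, y, z in rad. In form: [tx, ty, tz, rx, ry, rz, tx, ty, tz, rx, ry, rz, ...]. A call has 1 to 5 rows; each row shifts and turns the commanded pose from where the row before left it, along the tool's axes as they then stand; what a row does not reach is not made up. A row lasts 1/10 s, in which the tool goes at most 50 mm and 8.59 degrees, less where a joint would pass 70% of its speed; a pose out of reach is approached as far as the arm can. A call with a gripper value outside its range is refused whole. OPENING is the finger opening in mm, from 0 to 87.8, set as the call begins (- or left out, the last holds). The fingers move at their own pace and stop on an object; FORCE is the grip in N (left out, the last holds). Time passes only in rows, so rows that do not move let the fingers close. It gives the time, the measured TCP pose, the force, the opening and the grip force at its end, in the units of the state.
- manip.get_obs(): the state, without advancing time (a new reading comes with each control period).
- imaging.capture(name): name is "scene" or "top" or "wrist"; returns a dict with "img" (480x640x3 uint8, red, green, blue), "intrinsics" (3x3 intrinsics, pixels), "pose" (4x4, takes a point from camera to world coordinates). Camera axes: x right, y down, z forward; pixel columns grow to the right and rows downward; lengths in m; the calibration is good to about 2 mm. A picture is of the moment at which its call begins. There is no depth.
- manip.hand_in(): hands the job in; it is judged then, once.
The state is a dict: "time": time; "qpos": joint angles; "qd": joint speeds; "joint_efforts": joint torques, N m; "tool_pos": TCP position; "ee_rot": TCP orientation; "contact_force": force on the tool from outside, world axes, zero at the start; "wrist_torque": the same for the moment, N m; "opening": finger opening in m; "finger_force": force on a finger pad.
Only numpy, scipy, OpenCV 4.12 (cv2) and the standard library are available. Lean on these libraries where they do the work, as an engineer would, in place of code of your own. Each camera call takes 0.05 s, during which the arm holds its last target. There are 200 camera calls.

## Working session

There is one attempt and no reset: what is moved stays moved. The work goes in short steps, Python scripts to look and compute and a shell command to move; the robot and the scene stay as the last step left them, time stands still between calls to the robot, and variables do not carry over. Pictures are saved under pics/ and viewed, at most 10 in all, crops included, and the job is handed in when it is done.

```bash
mkdir -p pics
cat > h.py <<'E'
import numpy as np, cv2
from rig import manip, imaging
def cap(n,f):
    c=imaging.capture(n); np.savez('pics/'+f+'.npz',**{k:c[k] for k in('img','intrinsics','pose')})
    cv2.imwrite('pics/'+f+'.png',c['img'][:,:,::-1]); return c
def ld(f): return dict(np.load('pics/'+f+'.npz'))
def onz(c,u,v,z):
    P=c['pose'];d=P[:3,:3]@np.linalg.solve(c['intrinsics'],[u,v,1.]);o=P[:3,3]
    return o+d*(z-o[2])/d[2]
def proj(c,p):
    P=c['pose'];q=P[:3,:3].T@(np.array(p)-P[:3,3]);q=c['intrinsics']@q;return q[:2]/q[2]
E
python3 - <<'E'
from h import *
for n in('scene','top','wrist'):
    c=cap(n,n+'0'); print(n,c['pose'].round(3).tolist(),c['intrinsics'][0,0])
a=np.hstack([ld('top0')['img'],ld('scene0')['img']])[:,:,::-1]
print({k:np.round(v,3).tolist() if not np.isscalar(v) else v for k,v in manip.get_obs().items()})
E
```

```text
scene [[0.473, 0.47, -0.745, 1.303], [0.881, -0.263, 0.393, -0.393], [-0.012, -0.843, -0.538, 0.61], [0.0, 0.0, 0.0, 1.0]] 522.0887151302428
top [[-0.021, -0.986, 0.166, 0.393], [-1.0, 0.023, 0.013, -0.01], [-0.017, -0.166, -0.986, 1.001], [0.0, 0.0, 0.0, 1.0]] 458.27406401651285
wrist [[0.356, 0.892, 0.278, 0.135], [0.935, -0.339, -0.107, 0.59], [-0.001, 0.298, -0.954, 0.385], [0.0, 0.0, 0.0, 1.0]] 418.13054962848764
{'time': 0.15, 'qpos': [1.092, 0.359, 1.511, 0.0, 1.272, -0.115], 'qd': [0.001, -0.0, -0.002, -0.001, 0.0, -0.0], 'joint_efforts': [-0.0, -51.576, -27.101, 0.068, 0.031, -0.0], 'tool_pos': [0.213, 0.56, 0.222], 'ee_rot': [-0.568, -3.089, 0.002], 'contact_force': [0.686, -0.938, -0.22], 'wrist_torque': [-0.023, 0.057, 0.044], 'finger_force': 0.0, 'opening': 0.0877304858636595}
```

View pics/top0.png

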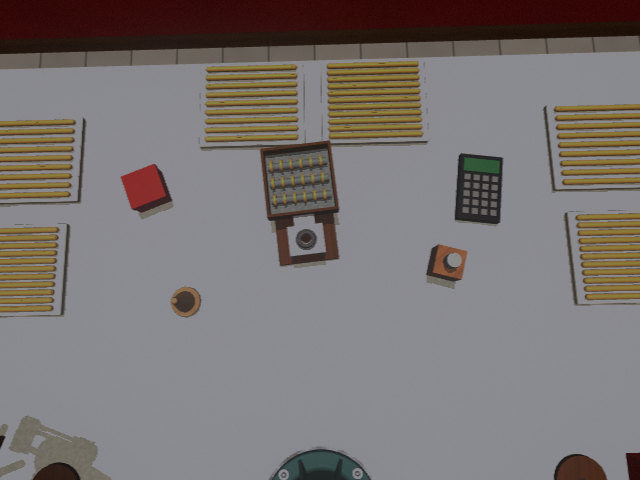

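View pics/scene0.png

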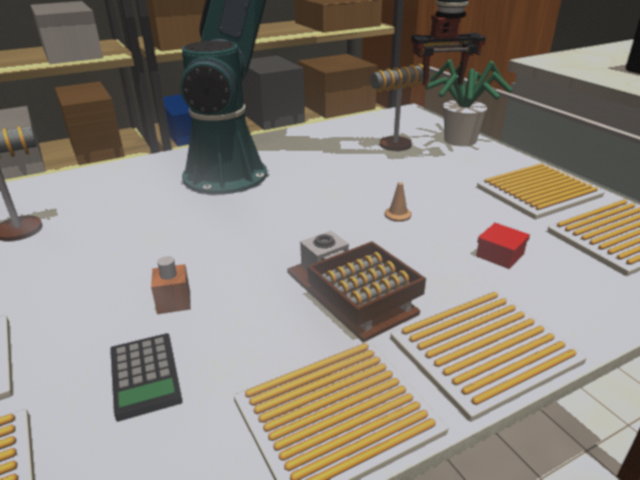

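The top view shows the pin head at about (454,261) on its rest and the collar at (306,239), with the tray beyond it. The scene view shows the pin at (166,268) and the collar at (324,241). Nothing stands between them. Next I'll measure both.

Run:
```python
from h import *
from scipy.spatial.transform import Rotation as R
t=ld('top0');s=ld('scene0')
# coarse
print('pin',onz(t,454,260,.094),onz(s,166,262,.094)); print('collar',onz(t,306,239,.077),onz(s,324,241,.077))
# head: grey bright blob in top near rest
im=t['img'].astype(int); 
def blob(sl,f):
    y0,y1,x0,x1=sl; m=f(im[y0:y1,x0:x1]).astype(np.uint8)
    n,l,st,ce=cv2.connectedComponentsWithStats(m); 
    i=1+np.argmax(st[1:,4]); return st[i],ce[i]+[x0,y0],(l==i).astype(np.uint8)
sat=lambda a:a.max(2)-a.min(2)
st,ce,_=blob((235,290,420,475),lambda a:(sat(a)<25)&(a.max(2)>80)&(a.max(2)<150)); print('head',st,ce,onz(t,*ce,.094))
st,ce,m=blob((235,290,420,475),lambda a:(sat(a)>40)); print('resttop+side',st,ce)
print(im[261,440:470].tolist()); print(im[239,285:330,0].tolist())
# tray outline
st,ce,m=blob((135,225,255,345),lambda a:(a.max(2)<90)); 
c=cv2.findContours(m,0,2)[0]; r=cv2.minAreaRect(max(c,key=cv2.contourArea)); b=cv2.boxPoints(r)+[255,135]
print('tray',r,[onz(t,*p,.075).round(4).tolist() for p in b])
o=manip.get_obs(); T=np.eye(4);T[:3,:3]=R.from_rotvec(o['ee_rot']).as_matrix();T[:3,3]=o['tool_pos']
print('cam in tool',(np.linalg.inv(T)@ld('wrist0')['pose']).round(4).tolist()); print(T.round(3).tolist(),manip.grip_depth)
```

```text
pin [ 0.49031059 -0.27327839  0.094     ] [ 0.49654147 -0.27680466  0.094     ]
collar [0.5419336  0.01937923 0.077     ] [0.54764691 0.01377858 0.077     ]
head [   0    0   55   55 1888] [447.21769068 261.65519068] [ 0.48732476 -0.25970156  0.094     ]
resttop+side [ 13  10  34  34 594] [448.42424242 261.54040404]
[[126, 81, 54], [128, 80, 55], [110, 71, 53], [60, 51, 48], [48, 48, 48], [49, 46, 47], [57, 56, 57], [100, 100, 103], [137, 138, 140], [139, 139, 139], [138, 138, 138], [139, 137, 137], [138, 136, 136], [139, 137, 136], [138, 138, 138], [138, 138, 138], [137, 137, 137], [139, 138, 137], [138, 137, 135], [139, 137, 136], [140, 137, 137], [135, 121, 116], [130, 87, 64], [132, 82, 55], [133, 89, 65], [137, 115, 110], [139, 139, 145], [139, 140, 145], [138, 138, 144], [138, 139, 144]]
[80, 80, 87, 113, 138, 137, 138, 138, 137, 138, 118, 77, 76, 72, 77, 68, 49, 52, 53, 51, 52, 52, 56, 56, 56, 62, 72, 76, 76, 63, 59, 90, 120, 139, 138, 136, 137, 138, 136, 119, 79, 80, 81, 82, 81]
tray ((44.5, 47.5), (83.0, 89.0), 90.0) [[0.7559, 0.1242, 0.075], [0.7508, -0.0648, 0.075], [0.5717, -0.0592, 0.075], [0.576, 0.1241, 0.075]]
cam in tool [[-0.0001, -0.9544, -0.2985, 0.0833], [1.0, -0.0002, 0.0001, -0.0], [-0.0002, -0.2985, 0.9544, -0.163], [0.0, 0.0, 0.0, 1.0]]
[[-0.935, 0.356, -0.001, 0.213], [0.356, 0.935, -0.001, 0.56], [0.0, -0.001, -1.0, 0.222], [0.0, 0.0, 0.0, 1.0]] -0.0187
```

```bash
python3 -m creep '[0,0,0,0,0,-0.115,0,0,0,0,0,-0.115,0,0,0,0,0,-0.115,0,0,0,0,0,-0.115,-18,-38,0,0,0,0]' && python3 -m creep '[-18,-38,0,0,0,0,-18,-38,0,0,0,0,-18,-38,0,0,0,0,-18,-38,0,0,0,0,-18,-38,0,0,0,0]' && python3 -m creep '[-18,-38,0,0,0,0,-18,-38,0,0,0,0,-18,-38,0,0,0,0,-18,-38,0,0,0,0,-18,-38,0,0,0,0]' && python3 -m creep '[-18,-38,0,0,0,0,-18,-38,0,0,0,0,-18,-38,5,0,0,0,-18,-38,5,0,0,0,0,0,0,0,0,0]'; python3 -m creep '[0,0,0,0,0,0]'; python3 -c "
from h import *
cap('wrist','w1')"
```

```text
time: 0.65
tool_pos: [0.234, 0.5274, 0.2224]
ee_rot: [0.161, -3.137, -0.004]
contact_force: [0.4, -1.1, -0.0]
opening: 0.0877
finger_force: 0.0
time: 1.15
tool_pos: [0.3433, 0.3426, 0.2225]
ee_rot: [0.152, -3.138, 0.0]
contact_force: [-0.2, 0.4, 0.0]
opening: 0.0877
finger_force: 0.0
time: 1.65
tool_pos: [0.4512, 0.162, 0.2226]
ee_rot: [0.151, -3.138, 0.0]
contact_force: [0.5, 0.4, 0.8]
opening: 0.0878
finger_force: 0.0
time: 2.15
tool_pos: [0.5395, 0.0151, 0.212]
ee_rot: [-0.145, 3.137, -0.003]
contact_force: [0.2, 0.5, 0.9]
opening: 0.0883
finger_force: 0.0
time: 2.25
tool_pos: [0.5367, 0.0187, 0.2121]
ee_rot: [0.147, -3.137, -0.001]
contact_force: [0.2, 0.6, 0.5]
opening: 0.0875
finger_force: 0.0
```

View pics/w1.png

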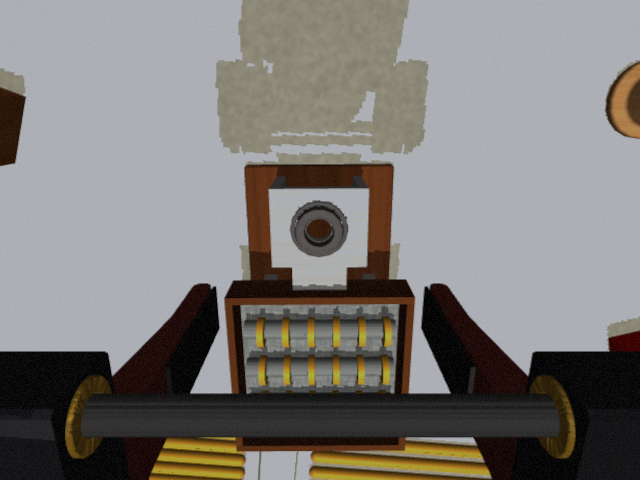

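The wrist view shows the bridge plate (270–368, 188–268) squarely aligned, with the collar centred near (319,229) and the tongue below it. I'll measure the collar by fitting an ellipse and check it against the plate edges.

```bash
python3 - <<'E'
from h import *
c=ld('w1');im=c['img'].astype(int);mx=im.max(2)
y0,y1,x0,x1=190,268,273,366
m=(mx[y0:y1,x0:x1]<125).astype(np.uint8)
n,l,st,ce=cv2.connectedComponentsWithStats(m);i=1+np.argmax(st[1:,4]);print(st[i])
k=max(cv2.findContours((l==i).astype(np.uint8),0,1)[0],key=cv2.contourArea)
e=cv2.fitEllipse(cv2.convexHull(k));print('flange',e)
u,v=e[0][0]+x0,e[0][1]+y0
p=onz(c,u,v,.073);print(u,v,p,'diam mm',1e3*np.linalg.norm(onz(c,u+e[1][1]/2,v,.073)-onz(c,u-e[1][1]/2,v,.073)))
print('row229',mx[229,262:376].tolist());print('col319',mx[180:295,319].tolist())
# plate corners from bright mask
b=((mx>150)).astype(np.uint8)
print('row195',mx[196,262:376:1].tolist())
for uv in((270,188),(368,188),(368,268),(270,268)):print(onz(c,*uv,.07).round(4))
E
python3 - <<'E'
import cv2
i=cv2.imread('pics/w1.png')[175:300,250:390]
cv2.imwrite('pics/w1c.png',cv2.resize(i,None,fx=5,fy=4.8,interpolation=cv2.INTER_CUBIC)[:,:])
E
```

```text
[  17   10   58   57 2552]
flange ((45.683895111083984, 38.092559814453125), (56.325408935546875, 57.838233947753906), 88.79489135742188)
318.683895111084 228.09255981445312 [0.5410043  0.01888527 0.073     ] diam mm 43.511558017102374
row229 [98, 103, 102, 100, 96, 99, 100, 95, 154, 179, 178, 178, 177, 177, 180, 175, 180, 180, 180, 182, 182, 180, 180, 180, 180, 177, 180, 154, 102, 83, 87, 85, 67, 59, 76, 86, 90, 87, 89, 90, 89, 83, 52, 92, 74, 47, 53, 52, 57, 58, 58, 58, 57, 57, 55, 56, 55, 53, 51, 54, 53, 52, 54, 51, 51, 52, 56, 56, 51, 57, 57, 58, 77, 90, 89, 92, 91, 89, 87, 84, 64, 58, 76, 83, 85, 71, 152, 182, 179, 182, 182, 180, 179, 183, 179, 182, 180, 181, 178, 182, 179, 180, 184, 179, 179, 160, 118, 95, 95, 95, 102, 100, 100, 99]
col319 [53, 52, 55, 56, 54, 54, 55, 49, 101, 165, 181, 177, 174, 177, 180, 183, 180, 182, 181, 180, 114, 58, 71, 88, 87, 72, 52, 30, 21, 37, 74, 90, 92, 91, 87, 88, 85, 77, 77, 61, 53, 54, 54, 56, 52, 54, 51, 56, 53, 53, 50, 55, 51, 56, 53, 54, 53, 52, 50, 48, 51, 80, 60, 27, 14, 26, 44, 78, 87, 91, 87, 88, 84, 89, 87, 89, 83, 156, 174, 177, 171, 177, 176, 175, 171, 175, 177, 176, 178, 176, 172, 175, 176, 174, 177, 172, 176, 172, 173, 176, 174, 174, 176, 176, 175, 125, 99, 99, 99, 69, 38, 22, 22, 21, 15]
row195 [99, 96, 97, 98, 100, 95, 124, 163, 182, 181, 179, 182, 182, 180, 180, 181, 181, 178, 182, 181, 180, 178, 181, 182, 181, 182, 180, 180, 182, 182, 182, 184, 182, 181, 180, 182, 181, 182, 183, 182, 182, 181, 182, 180, 181, 184, 181, 182, 182, 179, 178, 179, 180, 182, 182, 181, 183, 180, 181, 180, 183, 178, 179, 180, 183, 178, 181, 181, 183, 182, 180, 181, 180, 182, 180, 177, 183, 182, 183, 183, 179, 180, 180, 181, 182, 182, 182, 182, 182, 180, 183, 183, 181, 179, 182, 180, 181, 180, 179, 182, 182, 182, 185, 184, 180, 180, 161, 116, 92, 96, 93, 97, 102, 97]
[ 0.5146 -0.0197  0.07  ]
[0.5078 0.0523 0.07  ]
[0.5706 0.0604 0.07  ]
[ 0.5778 -0.016   0.07  ]
```

View pics/w1c.png

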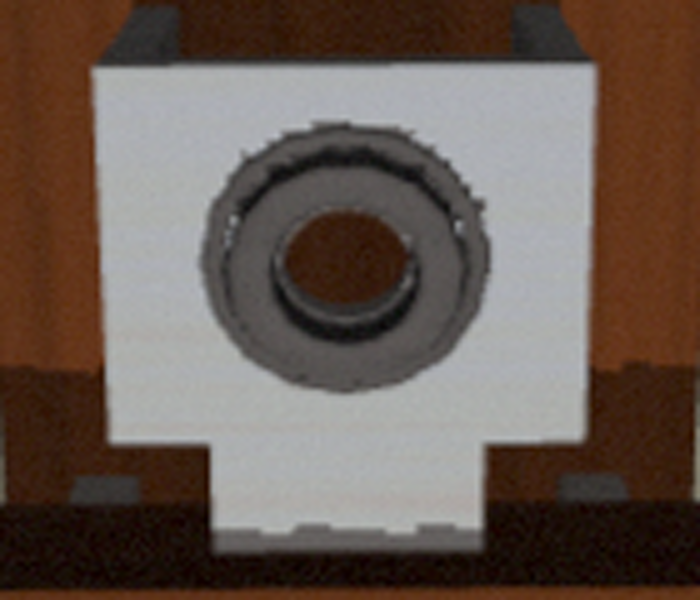

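Wrist measurement: flange centre (0.541, 0.019) with diameter 43.5 mm (44 expected), and the plate centre agrees at (0.5427, 0.0192). Next I'll take the same kind of view over the pin, so camera bias cancels.

```bash
python3 -m creep '[11,-41,-2.5,0,0,0,11,-41,-2.5,0,0,0,11,-41,-2.5,0,0,0,11,-41,-2.5,0,0,0,11,-41,-2.5,0,0,0]' && python3 -m creep '[11,-41,-2.5,0,0,0,11,-41,-2.5,0,0,0,0,0,0,0,0,0,0,0,0,0,0,0,0,0,0,0,0,0]'; python3 -c "
from h import *
cap('wrist','w2')
c=ld('w1');print(c['pose'][:3,3])"
```

```text
time: 2.8
tool_pos: [0.5012, -0.1895, 0.2256]
ee_rot: [-0.155, 3.138, 0.001]
contact_force: [1.0, 0.1, -0.5]
opening: 0.0879
finger_force: 0.0
time: 3.3
tool_pos: [0.4878, -0.2715, 0.2301]
ee_rot: [0.153, -3.137, -0.002]
contact_force: [-0.3, 1.0, 0.2]
opening: 0.0879
finger_force: 0.0
[0.45406346 0.01125002 0.37528125]
```

View pics/w2.png

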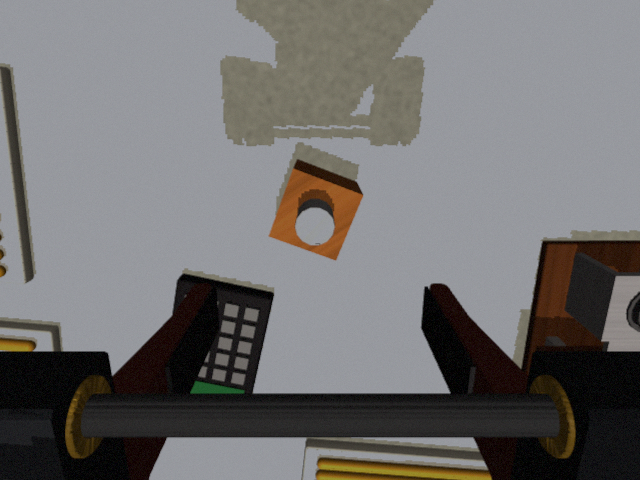

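The head's top disc is at about (315,226) on the rest, and the fingers have clear space on either side.

Run:
```python
from h import *
from scipy.spatial.transform import Rotation as R
c=ld('w2');im=c['img'].astype(int);y0,y1,x0,x1=190,252,285,345
a=im[y0:y1,x0:x1];m=((a.min(2)>130)&(a.max(2)-a.min(2)<30)).astype(np.uint8)
n,l,st,ce=cv2.connectedComponentsWithStats(m);print(st[1:],ce[1:]+[x0,y0])
i=1+min(range(n-1),key=lambda j:np.linalg.norm(ce[j+1]+[x0,y0]-[315,226]))
k=cv2.findContours((l==i).astype(np.uint8),0,1)[0][0];e=cv2.fitEllipse(k);u,v=e[0][0]+x0,e[0][1]+y0
p=onz(c,u,v,.094);print(e,u,v,p,'diam',e[1][0]/418.*(c['pose'][2,3]-.094)/.96*1e3)
o=manip.get_obs();Q=R.from_rotvec(o['ee_rot']);print(o['tool_pos'],'pin in tool',Q.inv().apply(p-o['tool_pos'])*1e3)
```

```text
[[  11   18   38   37 1102]
 [  55   51    5   11   30]
 [   0   53   25    9  122]] [[314.37568058 225.92377495]
 [342.86666667 247.36666667]
 [293.25409836 248.39344262]]
((29.38274383544922, 35.88237762451172), (35.82209396362305, 37.319400787353516), 87.04165649414062) 314.3827438354492 225.88237762451172 [ 0.49001039 -0.27469212  0.094     ] diam 26.705353501851548
[ 0.48794369 -0.27153441  0.23008281] pin in tool [ -1.79989713  -3.48102036 136.07870941]
```

```bash
python3 -m creep '[-2,-3.5,30,0,0,0,0,0,35,0,0,0,0,0,35,0,0,0,0,0,30,0,0,0,0,0,20,0,0,0]' && python3 -m creep '[0,0,10,0,0,0,0,0,3,0,0,0,0,0,0,0,0,0,0,0,0,0,0,0,0,0,0,0,0,0]' && python3 -m creep '[0,0,0,0,0,0,0,0,0,0,0,0,0,0,0,0,0,0,0,0,0,0,0,0,0,0,0,0,0,0]' 20 60 && python3 -m creep '[0,0,0,0,0,0,0,0,0,0,0,0,0,0,0,0,0,0,0,0,0,0,0,0,0,0,0,0,0,0]'
```

```text
time: 3.85
tool_pos: [0.4895, -0.2744, 0.0781]
ee_rot: [0.154, -3.136, -0.003]
contact_force: [0.2, 0.3, -0.6]
opening: 0.0879
finger_force: 0.0
time: 4.35
tool_pos: [0.491, -0.2775, 0.0683]
ee_rot: [-0.151, 3.136, -0.002]
contact_force: [-0.2, -0.6, -0.3]
opening: 0.0877
finger_force: 0.0
time: 4.85
tool_pos: [0.4902, -0.2771, 0.0672]
ee_rot: [0.151, -3.138, 0.0]
contact_force: [-0.6, 0.4, 0.5]
opening: 0.0511
finger_force: 0.0
time: 5.35
tool_pos: [0.4901, -0.2767, 0.0671]
ee_rot: [0.151, -3.138, -0.001]
contact_force: [-0.0, 1.8, 1.3]
opening: 0.0284
finger_force: 60.0
```

```bash
python3 -m creep '[0,0,-15,0,0,0,0,0,-20,0,0,0,0,0,-25,0,0,0,0,0,-25,0,0,0,0,0,-15,0,0,0]' && python3 -m creep '[0,0,0,0,0,0,0,0,0,0,0,0,0,0,0,0,0,0]'
python3 - <<'E'
from h import *
from scipy.spatial.transform import Rotation as R
P=[manip.get_obs() for _ in range(5)];print([p['tool_pos'].round(4).tolist() for p in P][:2])
c=cap('wrist','w3');s=cap('scene','s3');o=manip.get_obs()
i=c['img'][200:480,180:460,::-1];j=s['img'][100:380,60:340,::-1]
cv2.imwrite('pics/v3.png',cv2.resize(np.hstack([i,j]),(800,400)))
T=c['pose'];print(T[:3,3]); print('tcp pix',proj(c,o['tool_pos']),proj(s,o['tool_pos']))
E
```

```text
time: 5.85
tool_pos: [0.4907, -0.2777, 0.1688]
ee_rot: [-0.151, 3.137, -0.003]
contact_force: [-0.3, -0.3, -1.2]
opening: 0.028
finger_force: 60.0
time: 6.15
tool_pos: [0.4894, -0.2766, 0.1659]
ee_rot: [0.151, -3.136, -0.002]
contact_force: [-0.8, -0.1, -2.5]
opening: 0.0282
finger_force: 60.0
[[0.4894, -0.2766, 0.1659], [0.4894, -0.2766, 0.1659]]
[ 0.40684116 -0.28434586  0.32906428]
tcp pix [318.71833391 308.15034591] [157.89211626 225.07663655]
```

View pics/v3.png

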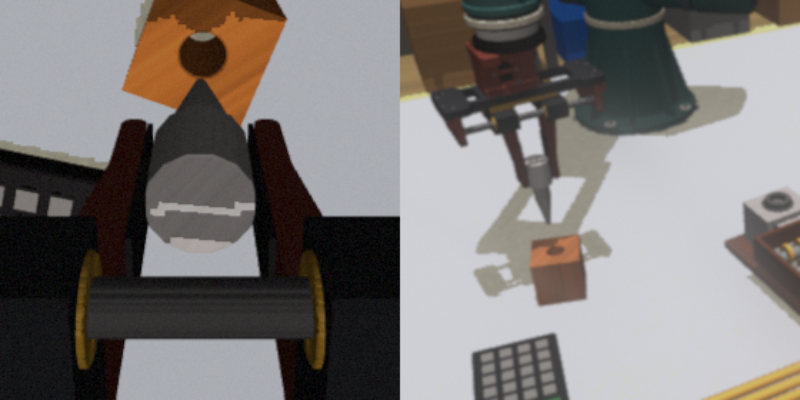

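The pin hangs upright in the grip, with its point at about (320,256) in wrist pixels and the rest clear below. Carrying it to hover over the collar.

```bash
python3 -m creep '[-11.4,41.4,0,0,0,0,-11.4,41.4,0,0,0,0,-11.4,41.4,0,0,0,0,-11.4,41.4,0,0,0,0,-11.4,41.4,0,0,0,0]' && python3 -m creep '[-11.4,41.4,0,0,0,0,-11.4,41.4,4,0,0,0,0,0,4,0,0,0,0,0,0,0,0,0,0,0,0,0,0,0]'
python3 - <<'E'
from h import *
c=cap('wrist','w4');i=c['img'][180:380,220:420,::-1]
cv2.imwrite('pics/v4.png',cv2.resize(i,(600,600),interpolation=cv2.INTER_CUBIC))
E
```

```text
time: 6.75
tool_pos: [0.5267, -0.0639, 0.1664]
ee_rot: [0.15, -3.137, -0.0]
contact_force: [0.8, 0.4, -1.6]
opening: 0.028
finger_force: 60.0
time: 7.25
tool_pos: [0.5413, 0.0183, 0.1586]
ee_rot: [0.151, -3.137, 0.001]
contact_force: [0.4, 0.3, -2.7]
opening: 0.0281
finger_force: 60.0
```

View pics/v4.png

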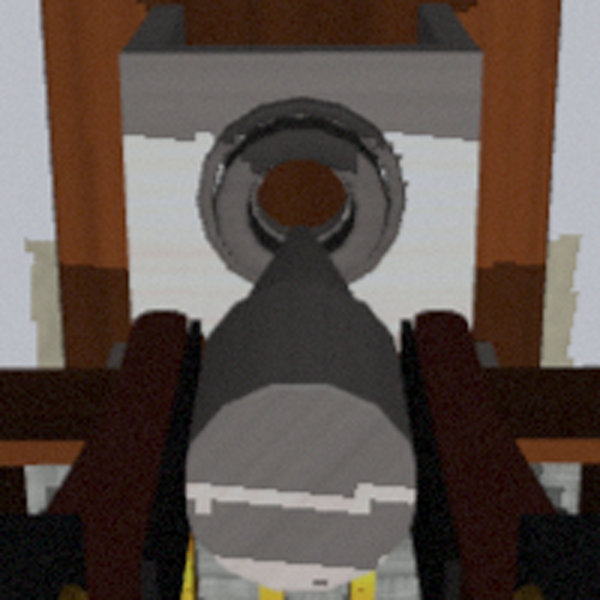

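In v4 the point's robot-side edge is at about (320.7,255.7). The flange spans u 286.7–354.7 (centre 320.7), with its near edge at v≈213. So it is aligned laterally, and I'll compute the tool-x offset.

Run:
```python
from h import *
M=np.array([[0,-.9544,-.2985,.0833],[1,0,0,0],[0,-.2985,.9544,-.163],[0,0,0,1.]])
def tz(c,u,v,z):
    d=M[:3,:3]@np.linalg.solve(c['intrinsics'],[u,v,1.]);o=M[:3,3];return ((o+d*(z-o[2])/d[2])*1e3).round(2)
c=ld('w4');K=c['intrinsics'];mx=c['img'].max(2).astype(int)
print(K[:2,2]);Z=.1586
print('col321 200..265',mx[205:265,321].tolist());
for r in(235,240,245):print(r,mx[r,278:362].tolist())
print('tip near edge (axis+2.5)',tz(c,320.7,255.7,.063),'flange near edge(axis+22)',tz(c,320.7,213,Z-.073))
for z in(.073,.070): print('flange L/R at row246',tz(c,286.7,246,Z-z),tz(c,354.7,246,Z-z))
print('plate corners', [tz(c,220+u/3,180+v/3,Z-.07) for u,v in((120,53),(480,53))])
c3=ld('w3');print('w3 tip',tz(c3,320,256,.063))
c2=ld('w2');print('pin head w2',tz(c2,314.4,225.9,.2301-.094),'cmd shift -2,-3.5');
c1=ld('w1');print('flange w1',tz(c1,318.6,228.1,.2121-.073))
```

```text
[319.82852386 236.77509522]
col321 200..265 [114, 113, 115, 113, 116, 113, 112, 73, 52, 55, 59, 50, 51, 62, 41, 23, 31, 29, 49, 56, 55, 58, 53, 52, 53, 56, 53, 50, 55, 60, 55, 59, 58, 57, 60, 57, 56, 57, 63, 58, 59, 56, 61, 56, 59, 58, 57, 61, 54, 54, 43, 44, 42, 44, 38, 46, 42, 44, 45, 48]
235 [187, 186, 188, 187, 187, 189, 189, 187, 185, 128, 86, 89, 97, 91, 98, 152, 111, 34, 53, 78, 88, 87, 96, 93, 96, 70, 54, 55, 51, 49, 55, 49, 64, 49, 53, 62, 64, 64, 60, 60, 60, 57, 59, 55, 58, 59, 56, 55, 54, 55, 51, 44, 47, 44, 46, 51, 53, 52, 49, 54, 55, 80, 96, 91, 92, 85, 60, 37, 69, 70, 79, 88, 92, 89, 80, 138, 179, 185, 189, 189, 189, 189, 191, 189]
240 [189, 191, 192, 191, 192, 193, 191, 192, 133, 89, 87, 92, 92, 85, 129, 94, 70, 85, 89, 91, 92, 87, 94, 92, 90, 89, 83, 80, 102, 85, 63, 64, 61, 63, 62, 63, 62, 64, 62, 64, 60, 61, 58, 57, 59, 57, 55, 54, 57, 57, 58, 56, 60, 58, 57, 68, 87, 77, 78, 86, 88, 89, 91, 91, 92, 89, 89, 86, 67, 48, 75, 80, 95, 91, 90, 78, 121, 140, 176, 197, 195, 195, 194, 195]
245 [191, 190, 191, 191, 192, 191, 191, 140, 91, 87, 92, 90, 74, 64, 64, 82, 94, 96, 93, 97, 97, 94, 93, 93, 84, 64, 80, 69, 57, 56, 59, 63, 59, 61, 63, 64, 66, 59, 58, 61, 61, 61, 56, 59, 61, 57, 52, 56, 57, 55, 59, 59, 56, 61, 57, 58, 62, 46, 68, 65, 81, 94, 97, 98, 95, 93, 94, 95, 95, 87, 60, 54, 82, 92, 93, 91, 76, 162, 190, 191, 191, 189, 191, 188]
tip near edge (axis+2.5) [ 1.23  0.5  63.  ] flange near edge(axis+22) [20.79  0.53 85.6 ]
flange L/R at row246 [ -0.52 -20.78  85.6 ] [-0.52 21.87 85.6 ]
flange L/R at row246 [ -1.53 -21.03  88.6 ] [-1.53 22.14 88.6 ]
plate corners [array([ 29.71, -36.65,  88.6 ]), array([29.71, 36.86, 88.6 ])]
w3 tip [ 1.04  0.1  63.  ]
pin head w2 [ -1.78  -4.04 136.1 ] cmd shift -2,-3.5
flange w1 [ -4.35  -0.92 139.1 ]
```

Tip axis is at (−1.3, 0.5) and flange axis at about (−1, 0.5) in tool mm, so they are aligned within about 1 mm. I'll enter biased 2 mm towards the tray, because the tongue hole is offset, then recentre.

```bash
python3 -m creep '[-2,0,0,0,0,0,0,0,10,0,0,0,0,0,10,0,0,0,0,0,8,0,0,0,0,0,5,0,0,0]' && python3 -m creep '[0,0,5,0,0,0,0,0,5,0,0,0,0,0,4,0,0,0,0,0,3,0,0,0,0,0,0,0,0,0]'&& python3 -m creep '[1,0,2,0,0,0,1,0,2,0,0,0,0,0,2,0,0,0,0,0,0,0,0,0]'
```

```text
time: 7.8
tool_pos: [0.543, 0.0191, 0.1248]
ee_rot: [0.15, -3.136, -0.0]
contact_force: [0.8, -0.7, -3.4]
opening: 0.0282
finger_force: 60.0
time: 8.3
tool_pos: [0.5436, 0.0193, 0.1088]
ee_rot: [0.151, -3.137, 0.0]
contact_force: [-0.6, -0.6, -2.0]
opening: 0.0279
finger_force: 60.0
time: 8.7
tool_pos: [0.5421, 0.019, 0.1031]
ee_rot: [-0.151, 3.137, -0.0]
contact_force: [1.8, 0.0, -1.5]
opening: 0.0284
finger_force: 60.0
```

```bash
python3 -m creep '[0,0,2,0,0,0,0,0,2,0,0,0,0,0,0,0,0,0]' | egrep 'pos|contact'; python3 -m creep '[0,0,2,0,0,0,0,0,2,0,0,0,0,0,0,0,0,0]'| egrep 'pos|contact'; python3 -m creep '[0,0,2,0,0,0,0,0,0,0,0,0]'| egrep 'pos|contact|opening'
```

```text
tool_pos: [0.5426, 0.019, 0.0992]
contact_force: [2.7, 0.1, -2.5]
tool_pos: [0.5425, 0.0187, 0.0955]
contact_force: [1.7, -1.8, 1.5]
tool_pos: [0.5423, 0.0187, 0.0934]
contact_force: [1.1, -2.1, 2.1]
opening: 0.0279
```

```bash
python3 -m creep '[0,-0.5,0.5,0,0,0,0,0,1,0,0,0,0,0,0,0,0,0]' | egrep 'pos|contact'; python3 -m creep '[0,0,1,0,0,0,0,0,0,0,0,0]'| egrep 'pos|contact'; python3 -m creep '[0,0,1,0,0,0,0,0,0,0,0,0]'| egrep 'pos|contact|opening'
```

```text
tool_pos: [0.5423, 0.0185, 0.0919]
contact_force: [2.1, -1.2, 2.8]
tool_pos: [0.5422, 0.0186, 0.0909]
contact_force: [2.2, -0.5, 4.0]
tool_pos: [0.5423, 0.0186, 0.0898]
contact_force: [2.5, -0.1, 4.8]
opening: 0.0281
```

```bash
for i in 1; do python3 -m creep '[0,0,1,0,0,0,0,0,0,0,0,0]' | egrep 'pos|contact'; python3 -m creep '[0,0,1,0,0,0,0,0,0,0,0,0]'| egrep 'pos|contact'; python3 -m creep '[0,0,1,0,0,0,0,0,0,0,0,0]'| egrep 'pos|contact|opening';done
```

```text
tool_pos: [0.5422, 0.0185, 0.0888]
contact_force: [2.2, -1.0, 4.6]
tool_pos: [0.5422, 0.0185, 0.0878]
contact_force: [1.9, -0.7, 4.5]
tool_pos: [0.5422, 0.0185, 0.0868]
contact_force: [2.3, -0.4, 4.3]
opening: 0.0283
```

```bash
python3 -m creep '[0,0,1,0,0,0,0,0,0,0,0,0]' | egrep 'pos|contact'; python3 -m creep '[0,0,1,0,0,0,0,0,0,0,0,0]'| egrep 'pos|contact'
```

```text
tool_pos: [0.5423, 0.0185, 0.0858]
contact_force: [2.6, 0.0, 5.0]
tool_pos: [0.5423, 0.0185, 0.0848]
contact_force: [3.1, -0.5, 4.4]
```

```bash
python3 -m creep '[0,0,1,0,0,0,0,0,0,0,0,0]' | egrep 'pos|contact'; python3 -m creep '[0,0,0.5,0,0,0,0,0,0,0,0,0]'| egrep 'pos|contact'; python3 -m creep '[0,0,0.5,0,0,0,0,0,0,0,0,0]'| egrep 'pos|contact'
```

```text
tool_pos: [0.5424, 0.0185, 0.0847]
contact_force: [1.1, -0.3, 13.8]
tool_pos: [0.5424, 0.0186, 0.0847]
contact_force: [-1.4, 0.1, 18.3]
tool_pos: [0.5425, 0.0186, 0.0846]
contact_force: [-2.2, -0.8, 22.7]
```

```bash
python3 -m creep '[0,0,-0.4,0,0,0,0,0,0,0,0,0]'| egrep 'time|pos|contact';python3 - <<'E'
from h import *
s=cap('scene','s5');w=cap('wrist','w5');u,v=proj(s,[.5424,.0186,.08]).astype(int)
i=cv2.resize(s['img'][v-40:v+40,u-40:u+40,::-1],(400,400),interpolation=cv2.INTER_CUBIC);j=cv2.resize(w['img'][180:400,210:430,::-1],(400,400))
cv2.imwrite('pics/v5.png',np.hstack([i,j]))
E
```

```text
time: 12.0
tool_pos: [0.5424, 0.0185, 0.0847]
contact_force: [-1.9, -0.2, 19.0]
```

View pics/v5.png

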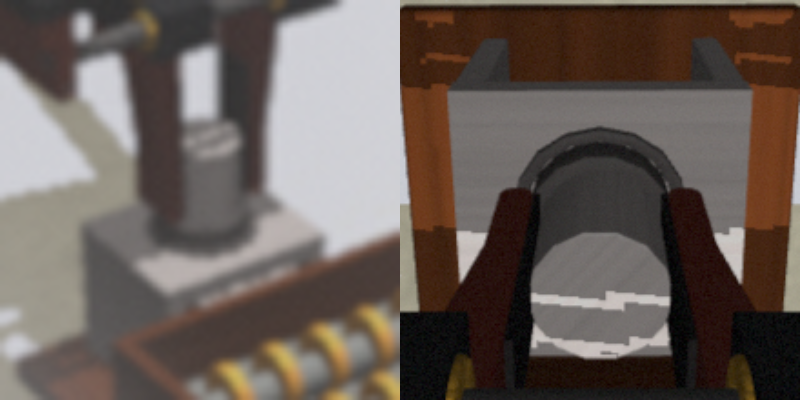

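The head looks seated on the ring in both crops: no gap at the collar, and the head is upright between the pads. The stop height of about 79.6 mm is also near where the shank enters the tongue, so I'll check the ring height from the earlier wrist view to rule out a jam.

```bash
python3 - <<'E'
from h import *
c=ld('w1')
X=lambda v,z:onz(c,318.6,v,z)[0]*1e3
fc=(X(199.6,.073)+0)+22  # near edge of flange -> axis (dock x ~ world x)
fl=X(228.1,.073)
for z in np.arange(.074,.0811,.001):
    print(round(z,3),'axis: flange',round(fc,1),round(fl,1),'ring near outer',round(X(209.3,z)+18,1),'bore near',round(X(218.3,z)+10.8,1),'bore far',round(X(246.5,z)-10.8,1))
E
python3 -m creep '[0,0,0,0,0,0,0,0,0,0,0,0,0,0,0,0,0,0]'| egrep 'time|pos|contact'
```

```text
0.074 axis: flange 541.3 541.0 ring near outer 544.3 bore near 544.0 bore far 544.4
0.075 axis: flange 541.3 541.0 ring near outer 544.1 bore near 543.7 bore far 544.1
0.076 axis: flange 541.3 541.0 ring near outer 543.8 bore near 543.4 bore far 543.7
0.077 axis: flange 541.3 541.0 ring near outer 543.6 bore near 543.2 bore far 543.4
0.078 axis: flange 541.3 541.0 ring near outer 543.4 bore near 542.9 bore far 543.1
0.079 axis: flange 541.3 541.0 ring near outer 543.1 bore near 542.7 bore far 542.7
0.08 axis: flange 541.3 541.0 ring near outer 542.9 bore near 542.4 bore far 542.4
0.081 axis: flange 541.3 541.0 ring near outer 542.6 bore near 542.1 bore far 542.1
time: 12.4
tool_pos: [0.5425, 0.0186, 0.0847]
contact_force: [-0.7, -0.1, 18.3]
```

The image evidence puts the ring near 80 mm, matching the felt stop, so the head has landed. Now a final firm press, then unload, open and retreat.

```bash
python3 -m creep '[0,0,0.1,0,0,0,0,0,0,0,0,0,0,0,0,0,0,0,0,0,0,0,0,0]'| egrep 'pos|contact'; python3 -m creep '[0,0,-1,0,0,0,0,0,-0.7,0,0,0,0,0,0,0,0,0]'| egrep 'pos|contact'; python3 -m creep '[0,0,0,0,0,0,0,0,0,0,0,0,0,0,0,0,0,0,0,0,0,0,0,0,0,0,0,0,0,0]' 60; python3 -m creep '[0,0,-5,0,0,0,0,0,-15,0,0,0,0,0,-30,0,0,0,0,0,-40,0,0,0,0,0,-40,0,0,0]' | egrep 'pos|contact'; python3 -m creep '[0,0,0,0,0,0,0,0,0,0,0,0]'
python3 - <<'E'
from h import *
s=cap('scene','s6');w=cap('wrist','w6')
i=s['img'][180:340,240:450,::-1];i=cv2.resize(i,(400,305));j=cv2.resize(w['img'][:,:,::-1],(400,305))
cv2.imwrite('pics/v6.png',np.hstack([i,j]))
E
```

```text
tool_pos: [0.5424, 0.0186, 0.0847]
contact_force: [-1.5, -0.4, 19.5]
tool_pos: [0.5423, 0.0185, 0.0848]
contact_force: [2.4, -0.1, 5.5]
time: 13.6
tool_pos: [0.5413, 0.0186, 0.0844]
ee_rot: [0.151, -3.137, -0.0]
contact_force: [0.5, 0.3, -0.0]
opening: 0.0596
finger_force: 0.0
tool_pos: [0.5413, 0.0186, 0.216]
contact_force: [-0.0, -0.8, 0.5]
time: 14.3
tool_pos: [0.5425, 0.0185, 0.2159]
ee_rot: [-0.151, 3.135, -0.001]
contact_force: [-0.4, 0.1, -0.5]
opening: 0.06
finger_force: 0.0
```

View pics/v6.png

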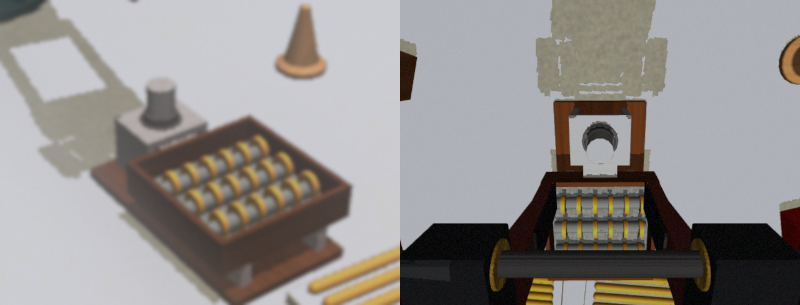

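The pin stands upright with its head on the collar, the tray is drawn in, and the gripper is clear with everything else untouched. Handing in.

```bash
python3 -c "
from rig import manip
print(manip.hand_in())"
```

```text
the job is handed in; nothing more can be done
None
```

I drove the pin through the bridge and tongue until its head stopped on the collar at about 80 mm. I pressed it home at about 20 N (highest reading 22.7 N, or just under 25 N if the pin's own weight is counted), let go, and handed the job in at about 14 s.

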